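# Shut and lock the service cover of a microscope's lamp unit

### The arm

A 7-joint arm with a two-finger parallel gripper is mounted at the origin on the work surface. World frame = base frame: x ahead of the robot, y to its left, z up, the work surface at z = 0. Lengths are in mm, angles in rad, forces in N, time in s.
With the tool pointing down it reaches from about 400 to 875 mm from the base axis. Payload 4.4 kg.
Tool frame: the origin (TCP) lies at the very end of the fingers, on their centre line; the grasp point (between the pads) lies 19 mm behind it; y points along the fingers, z is the direction in which the jaws open and shut, and the axes are right-handed (so a half turn about y gives the same grasp; the last joint's range is limited). The gripper opens to 85 mm and grips with 20 to 120 N. Pads are 22 mm wide; open, the fingers measure 114 mm over their backs; the gripper's body (76 mm by 85 mm) begins 54 mm behind the grasp point. The pads swing forward as they close: fully open they stand 13 mm farther back than shut.
Start: joints at [1.258, 0.628, 0.038, 1.517, -0.027, 0.996, -0.02], TCP at [158.824, -630.312, 231.313] pointing down, gripper open.
Joint ranges: [-3.06, 3.06], [-0.37, 2.12], [-1.25, 1.32], [0.18, 2.47], [-1.1, 4.24], [0.23, 1.98], [-2.94, 2.94]. Speed limits (rad/s): [2.57, 2.57, 3.14, 3.14, 3.14, 3.14, 3.14].

### API

Orientations are given as [roll, pitch, yaw] about the fixed x, y, z axes, in that order (R = Rz(yaw) Ry(pitch) Rx(roll)).
In Python, from cell import ctrl, imaging, finish_job gives the robot as it stands.
- The arm moves only by the shell command python3 -m inch 'ROWS'. ROWS is JSON, one flat list of numbers, 7 for each row, row after row: the opening, from 0 (shut) to 1 (fully open), then the shift along the tool's x, y, z in cm, then the turn, a rotation vector about the tool's x, y, z in degrees. A call has 1 to 12 rows; each row is the pose to reach, as a shift and turn from the pose commanded when the call began, along the tool's axes at that moment; what a row does not reach only later rows make up. A row lasts 1/10 s, in which the tool goes at most 50 mm and 8.59 degrees, less where a joint would pass 70% of its speed; a pose out of reach is approached as far as the arm can. A call with a gripper value outside its range is refused whole. The fingers move at their own pace and stop on an object; the grip force is fixed at half the most. Time passes only in rows, so rows that repeat a pose let the fingers close. It gives the time, the measured TCP pose, the force and the opening at its end, in the units of the state.
- ctrl.read_state(): the state, without advancing time (a new reading comes with each control period).
- imaging.get_image(name): name is "side" or "top" or "wrist"; returns a dict with "img" (420x560x3 uint8, red, green, blue), "fx", "fy", "cx", "cy" (pixels), "dist" ([k1, k2, p1, p2, k3] as OpenCV has them; the pictures are not rectified), "R" (3x3) and "t" (3): a world point X has camera coordinates R X + t. Camera axes: x right, y down, z forward; pixel columns grow to the right and rows downward; lengths in mm; the calibration is good to about 2 mm. A picture is of the moment at which its call begins. There is no depth.
- finish_job(): hands the job in, once; it reports no verdict.
The state is a dict: "clock": time; "qpos": joint angles; "qd": joint speeds; "tau": joint torques, N m; "eef_pos": TCP position; "tool_rot": TCP orientation; "force": force on the tool from outside, world axes, zero at the start; "torque": the same for the moment, N m; "width": finger opening in mm.
Only numpy, scipy, OpenCV 4.12 (cv2) and the standard library are available. Lean on these libraries where they do the work, as an engineer would, in place of code of your own. Each camera call takes 0.05 s, during which the arm holds its last target.

### The job

Swing the grey service cover of the ivory lamp unit shut, then press its blue sprung wing stud in until you feel it bottom, turn it clockwise a quarter turn to the orange mark while holding it in, and let go so that it stays locked. The catch sits at a different depth each time and ends on a soft buffer: stop pressing as soon as the stud bottoms and do not force it any further. Leave the other things on the bench where they are.

Things in the scene. Friction and masses are not known exactly. Their poses are not given: they have to be found in the camera images.
- housing: ivory lamp and filter unit of the microscope, fixed to the bench, 200 x 180 x 85 mm (89 mm at the rims). Origin: centre of its underside; its x axis points from the front wall (nearest the robot at yaw 0) to the hinge side, z up. Its round black port sticks out 30 mm on the +y side.
- cover (a joint): angle of its grey hinged cover, rad: 0 shut, grows as its front edge rises (to 1.2). The stiff hinge holds it where it is left; a few N at the front edge swing it shut, and it then rests on the unit and stays shut.
- cover_hinge (a point): point on the hinge line (parallel to the housing's y axis), in the middle of the cover's width and level with the cover's outer (upper) face when shut: 75 mm behind the housing's origin along its x and 91 mm above the bench. The turning axis lies 6 mm below this point when the cover is shut (inward from the outer face; the point turns with the cover). The cover plate reaches 160 mm from the hinge line, is 164 mm wide and 6 mm thick.
- cover_edge (a point): point on the cover's outer face near its front edge, mid-width, 148 mm from the hinge line: bare plate, a good place to push the cover down.
- knob_grip (a point): point in the blue wing of the sprung quarter-turn stud, which stands on the cover 95 mm from the hinge line, mid-width. The wing is 36 mm long, 12 mm thick and 34 mm high, with this point on its axis 42 mm above the cover's outer face when the stud is out (wing from 20 to 54 mm above it). Site axes: x along the wing, z along the stud, out of the cover.
- knob (a joint): turn of the stud, rad, clockwise seen from above is positive. About 0 = open: wing along the housing's x axis (in line with the white mark); locked at 1.4 (+-0.1): wing points to the orange mark; hard stop at 1.5. The stud's cross-pin enters the catch only within about 0.1 of 0, can be turned only once it is pressed in past the catch's lip, and drops back outward into a notch 2 mm deep at the locked angle. If not locked it springs fully out.
- knob_push (a joint): how far the stud is pressed in, m: 0 = fully out. Spring: 2 N at the start, rising 0.3 N per mm. The lip of the catch lies 4 to 15 mm in (different each time, cannot be seen with the cover shut); the stud meets a rubber buffer 1 mm past the lip, so 5 to 16 mm in. Locked and let go, it stays 2 mm out from the lip: 2 to 13 mm in.
- buffer (a joint): how far the rubber buffer below the catch is squeezed, m: 0 until the stud bottoms on it, then 4 N at once and 6 N more per mm, on top of the stud's spring. The stud bottoms as the push rises quickly from 4 to 7 N to 8 to 11 N in all (pressing down, counted from the free stud); beyond 0.8 mm of squeeze (12 to 16 N in all) the buffer is damaged.
- flask: culture flask, clear, 85 x 75 x 30 mm with a blue cap, loose; leave alone. Origin: centre of its underside.
- cassette: black filter cassette, 36 x 36 x 40 mm, loose; leave alone. Origin: centre of its underside.
- driver: red-handled screwdriver lying on the bench, about 200 mm long, loose; leave alone. Origin: under its middle.
- spray: bottle, 64 mm across, 160 mm tall, loose; leave alone. Origin: centre of its underside.
- tipbox: orange divided box, 120 x 85 x 50 mm, loose; leave alone. Origin: centre of its underside.
- dishes: two stacked clear dishes, 88 mm across, loose; leave alone. Origin: centre of its underside.
- mouse: black computer mouse, 105 x 60 x 30 mm, loose; leave alone. Origin: centre of its underside.

How it is judged (in metres and radians):
On the way, in this order (a step that is already met when the one before it is completed fails the run):
1. the cover is shut (value of joint cover below 0.03 rad), for 0.2 s.
2. the stud is pressed in and turned to its locked angle, the cover shut (value of joint cover below 0.03 rad and value of joint knob above 1.22 rad and value of joint knob_push above 0.0012 m), for 0.2 s.
At the end, for the whole second after the job is handed in: The cover is shut (under 0.03 rad), the stud has been let go at rest, turned at least 1.22 rad clockwise, and is held in by its catch (still at least 1.2 mm in) (all of step 2 and velocity of joint knob below 0.05 rad/s and velocity of joint knob_push between -0.005 and 0.005 m/s); the robot touches nothing.
It fails at once if the buffer is squeezed more than 0.8 mm (the stud forced past its bottom) (value of joint buffer above 0.0008 m).
It fails at once if one of the loose things on the bench is moved more than 30 mm (distance of any of flask, cassette, driver, spray, tipbox, dishes, mouse from where it was at the start of the episode above 0.03 m).
It also fails if it takes over 48 s, if anything falls off the work surface, if the arm or the gripper's body presses on something with over 40 N, if the wrist force passes 120 N, or if a joint passes its speed limit or range.

## Working session

There is one attempt and no reset: what is moved stays moved. The work goes in short steps, Python scripts to look and compute and a shell command to move; the robot and the scene stay as the last step left them, time stands still between calls to the robot, and variables do not carry over. Pictures are saved under pics/ and viewed, and the job is handed in when it is done.

```bash
ls; mkdir -p pics
python3 - <<'E'
from cell import ctrl, imaging
import cv2
print(ctrl.read_state())
for n in ["side","top","wrist"]:
    d=imaging.get_image(n); cv2.imwrite(f"pics/{n}0.png",d["img"][:,:,::-1])
    print(n,d["fx"],d["fy"],d["cx"],d["cy"],d["dist"],d["R"],d["t"])
E
```

```text
pics
{'clock': 0.0, 'qpos': array([ 1.25823155,  0.62929453,  0.03846849,  1.51836059, -0.02700013,
        0.99627329, -0.02001144]), 'qd': array([-0.0017816 , -0.00071867,  0.00070779, -0.00012317, -0.0008632 ,
       -0.00099448,  0.00218181]), 'tau': array([-9.10764065e-04, -5.63410950e+01,  1.22603673e+00, -1.93451214e+01,
        1.10788512e-02,  1.06157022e-02,  3.03111605e-06]), 'eef_pos': array([ 158.63971558, -629.71828342,  230.42536206]), 'tool_rot': array([-1.57261302e+00, -3.64960909e-05, -2.89486065e+00]), 'force': array([ 0.51033586,  0.18709968, -0.72381981]), 'torque': array([ 0.05421888, -0.00391299, -0.019565  ]), 'width': 85.51280993083434}
side 510.09619835426963 510.09619835426963 282.9032832360452 204.50301982267212 [-0.02467736  0.          0.          0.          0.        ] [[ 0.68922884 -0.72448242 -0.00942437]
 [-0.4843062  -0.4509872  -0.74970531]
 [ 0.53889805  0.5212828  -0.66170472]] [-313.15707254  342.79527479 1236.4068803 ]
top 516.7684614872791 516.7684614872791 269.83643468519483 200.56975184384558 [-0.05167456  0.          0.          0.          0.        ] [[ 0.0181997  -0.99981591 -0.00607646]
 [-0.98787871 -0.0170447  -0.15428912]
 [ 0.15415715  0.00881083 -0.98800706]] [  36.72213633  513.68133119 1496.20985807]
wrist 326.7062105557348 326.7062105557348 276.77484812495726 207.42473032837063 [0.01575917 0.         0.         0.         0.        ] [[ 0.2446224  -0.96961688 -0.00172882]
 [-0.91761123 -0.23207737  0.32269137]
 [-0.31328822 -0.07735115 -0.94650266]] [-649.13234812  -42.28463453  379.62076805]
```

View pics/side0.png

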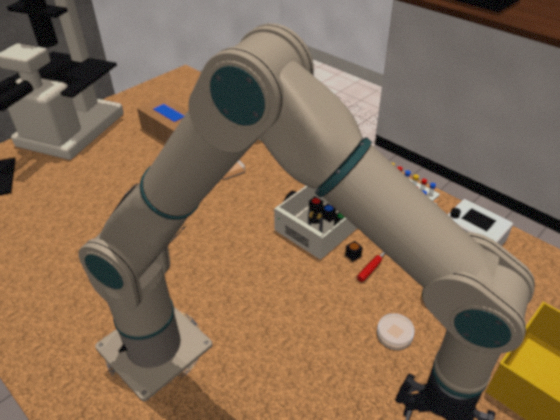

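View pics/top0.png

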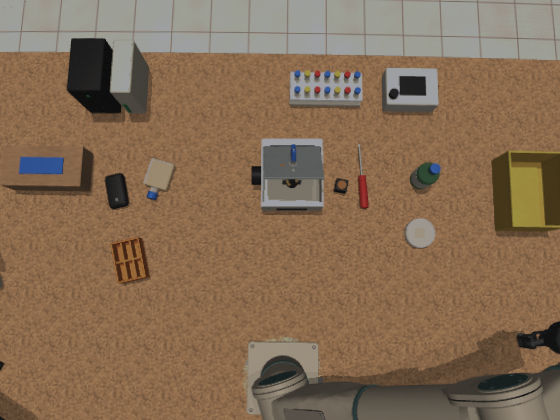

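View pics/wrist0.png

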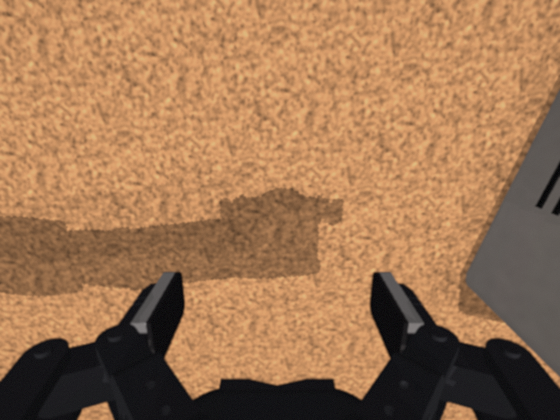

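The top view shows the housing around (292,175), with its port at (256,176) on the left (+y), so yaw is about 0. The cover is open, and the stud is near (293,152). I'll zoom in.

```bash
python3 - <<'E'
import cv2
a=cv2.imread("pics/top0.png")[125:225,240:360]; cv2.imwrite("pics/topz.png",cv2.resize(a,None,fx=6,fy=6,interpolation=cv2.INTER_CUBIC)[:600,:720])
E
cat > h.py <<'E'
import numpy as np,cv2
from scipy.spatial.transform import Rotation as Ro
def cam(d):
    K=np.array([[d["fx"],0,d["cx"]],[0,d["fy"],d["cy"]],[0,0,1.]]);return K,np.array(d["dist"],float),np.array(d["R"]),np.array(d["t"])
def proj(d,X):
    K,D,R,t=cam(d);return cv2.projectPoints(np.atleast_2d(np.array(X,float)),cv2.Rodrigues(R)[0],t,K,D)[0][:,0]
def back(d,uv,z):
    K,D,R,t=cam(d);p=cv2.undistortPoints(np.array([[uv]],float),K,D)[0,0]
    r=R.T@np.array([p[0],p[1],1]);c=-R.T@t;return c+r*(z-c[2])/r[2]
E
```

```text
(no output)
```

View pics/topz.png

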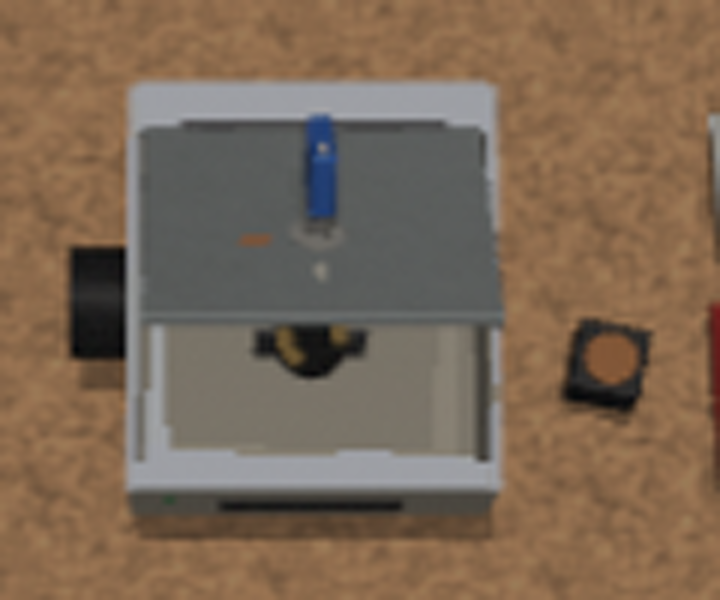

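The zoom shows the rim corners at about (128,84), (497,84), (128,490) and (499,490) in zoomed pixels. The cover's front edge runs from (140,320) to (503,320), and the wing lies along x. The orange mark is on the +y side.

Run:
```python
from h import *
from cell import imaging
from scipy.optimize import least_squares
d=imaging.get_image("top")
f=lambda u,v:(240+(u+.5)/6-.5,125+(v+.5)/6-.5)
C=[(128,84),(497,84),(128,490),(499,490)]
P=np.array([back(d,f(*c),89) for c in C]);print(P.round(1))
L=[[100,90],[100,-90],[-100,90],[-100,-90]]
c=P.mean(0)[:2]
# yaw: 
q=P[:,:2]-c;L=np.array(L,float)
yaw=np.arctan2((L[:,0]*q[:,1]-L[:,1]*q[:,0]).sum(),(L*q).sum());print(c,yaw)
def pts(th,y,c,r,h,w):
    # r from hinge, h above outer face, w lateral
    ax=np.array([75,0,85.]); l=np.array([-r*np.cos(th)+(6+h)*np.sin(th),w,r*np.sin(th)+(6+h)*np.cos(th)])
    p=ax+l; R=Ro.from_euler('z',y).as_matrix();return R@p+[c[0],c[1],0]
ob=[((140,318),160,0,82),((503,318),160,0,-82),((320,120),95,54,0)][:2]
def res(x):
    return np.concatenate([proj(d,pts(x[0],yaw,c,*o[1:]))[0]-f(*o[0]) for o in ob])
s=least_squares(res,[.8]);print(s.x,s.fun)
for o in [(95,54,0),(95,20,0),(95,42,0),(148,0,0),(160,0,0),(0,0,0)]:
    X=pts(s.x[0],yaw,c,*o);u=proj(d,X)[0];print(o,X.round(1),((u-[240,125])*6).round())
for o in [(95,42,0),(148,0,0)]: print('shut',pts(0,yaw,c,*o))
```

```text
[[ 688.9   74.9   89. ]
 [ 692.  -105.5   89. ]
 [ 488.3   70.7   89. ]
 [ 491.4 -106.8   89. ]]
[590.16086713 -16.68038836] 0.01531264503317409
[0.74592616] [-0.22759337 -0.03980648  0.42165656  0.07256563]
(95, 54, 0) [636.1 -16.  193.5] [318. 135.]
(95, 20, 0) [613.  -16.3 168.6] [317. 197.]
(95, 42, 0) [628.  -16.1 184.7] [318. 157.]
(148, 0, 0) [560.5 -17.1 189.8] [319. 300.]
(160, 0, 0) [551.7 -17.3 198. ] [320. 316.]
(0, 0, 0) [669.2 -15.5  89.4] [310. 123.]
shut [570.16321185 -16.98662929 133.        ]
shut [517.16942537 -17.79816777  91.        ]
```

```bash
cat >> h.py <<'E'
def row(pos,yaw,p0=None,rpy0=None):
    """shift (cm) and rotvec (deg) in tool axes from measured pose to target pointing down with yaw"""
    from cell import ctrl
    s=ctrl.read_state();p0=s["eef_pos"] if p0 is None else np.array(p0,float);rpy0=s["tool_rot"] if rpy0 is None else rpy0
    A=Ro.from_euler('xyz',rpy0);B=Ro.from_euler('xyz',[-np.pi/2,0,yaw])
    return (A.inv().apply(np.array(pos,float)-p0)/10).round(2),np.degrees((A.inv()*B).as_rotvec()).round(1)
E
python3 - <<'E'
from h import *
print(row([540,-17,300],0.015,[158.824,-630.312,231.313]))
E
```

```text
(array([-51.95,  -6.81, -50.17]), array([ 0.000e+00, -1.667e+02, -1.000e-01]))
```

```bash
python3 -m inch '[0,0,-5,0,0,0,0, 0,-5,-6.8,-5,0,-10,0, 0,-52,-6.8,-50.2,0,-100,0, 0,-52,-6.8,-50.2,0,-100,0, 0,-52,-6.8,-50.2,0,-100,0, 0,-52,-6.8,-50.2,0,-100,0, 0,-52,-6.8,-50.2,0,-100,0, 0,-52,-6.8,-50.2,0,-100,0, 0,-52,-6.8,-50.2,0,-100,0, 0,-52,-6.8,-50.2,0,-100,0, 0,-52,-6.8,-50.2,0,-100,0, 0,-52,-6.8,-50.2,0,-100,0]'
python3 - <<'E'
from h import *
from cell import ctrl
print(ctrl.read_state()["qpos"])
print(row([540,-17,300],0.015))
E
```

```text
clock: 1.4
eef_pos: [448.8, -162.8, 298.1]
tool_rot: [-1.571, -0.001, -1.239]
force: [0.7, -0.3, 0.4]
width: -0.1
[ 0.66326823  0.33155639 -0.49905528  1.88107193  0.18994004  0.97484639
  0.41170203]
(array([-10.81,  -0.19,  13.37]), array([  0. , -71.9,   0. ]))
```

```bash
python3 -m inch '[0,-11.5,0,15,0,-72,0, 0,-11.5,0,15,0,-72,0, 0,-11.5,0,15,0,-72,0, 0,-11.5,0,15,0,-72,0, 0,-11.5,0,15,0,-72,0, 0,-11.5,0,15,0,-72,0, 0,-11.5,0,15,0,-72,0, 0,-11.5,0,15,0,-72,0, 0,-11.5,0,15,0,-72,0, 0,-11.5,0,15,0,-72,0]'
python3 - <<'E'
from h import *
from cell import ctrl,imaging
print(ctrl.read_state()["qpos"])
print(row([560,-17,230],0.015))
for n in ["side","wrist","top"]:
    d=imaging.get_image(n); cv2.imwrite(f"pics/{n}1.png",d["img"][:,:,::-1])
a=cv2.imread("pics/side1.png")[120:320,240:440]; cv2.imwrite("pics/side1z.png",cv2.resize(a,None,fx=3,fy=3,interpolation=cv2.INTER_CUBIC))
E
```

```text
clock: 2.4
eef_pos: [553.4, -7.7, 297.6]
tool_rot: [-1.571, 0.0, 0.012]
force: [0.0, -0.4, 0.4]
width: -0.1
[ 0.49735231  0.52422458 -0.82920599  1.68727811  0.42225178  1.11953901
  1.12884431]
(array([ 0.66,  6.76, -0.94]), array([-0. , -0.2, -0. ]))
```

View pics/side1z.png

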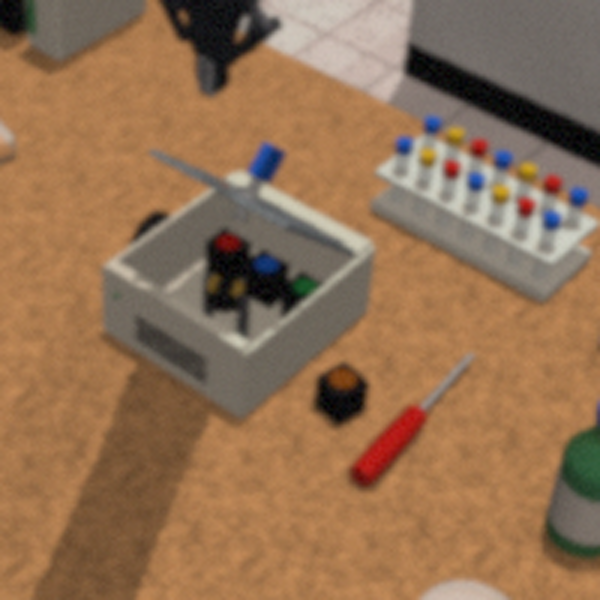

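View pics/wrist1.png

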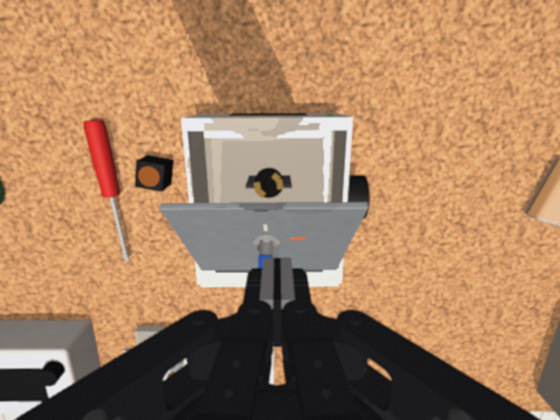

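The wrist view shows the rim corners at (183,118), (351,117), (197,286) and (343,286), and the cover's front edge from (162,207) to (367,205). I'll fit these together with the top view.

```bash
cat > fit.py <<'E'
from h import *
from cell import imaging
from scipy.optimize import least_squares
def pts(th,y,c,r,h,w):
    p=np.array([75-r*np.cos(th)+(6+h)*np.sin(th),w,85+r*np.sin(th)+(6+h)*np.cos(th)])
    return Ro.from_euler('z',y).apply(p)+[c[0],c[1],0]
def rim(y,c,a,b): return Ro.from_euler('z',y).apply([a,b,89])+[c[0],c[1],0]
E
python3 - <<'E'
from fit import *
T=imaging.get_image("top");W=imaging.get_image("wrist")
f=lambda u,v:(240+(u+.5)/6-.5,125+(v+.5)/6-.5)
rims=[(T,f(128,84),100,90),(T,f(497,84),100,-90),(T,f(128,490),-100,90),(T,f(499,490),-100,-90),
(W,(183,118),-100,-90),(W,(351,117),-100,90),(W,(197,286),100,-90),(W,(343,286),100,90)]
cv=[(T,f(140,318),160,0,82),(T,f(503,318),160,0,-82),(W,(162,206),160,0,-82),(W,(367,205),160,0,82)]
def res(x,full=False):
    r=[proj(d,rim(x[0],x[1:3],a,b))[0]-o for d,o,a,b in rims]+[proj(d,pts(x[3],x[0],x[1:3],*q))[0]-o for d,o,*q in cv]
    return np.concatenate(r)
s=least_squares(res,[0.015,590,-17,.75]);print(s.x.round(4));print(s.fun.reshape(-1,2).round(1).tolist())
x=s.x
for o in [(148,0,0),(95,54,0),(95,42,0)]:print(pts(x[3],x[0],x[1:3],*o))
for th in [x[3],.6,.45,.3,.15,0]: print(th,pts(th,x[0],x[1:3],148,0,0).round(1))
E
```

```text
[ 1.720000e-02  5.918264e+02 -1.664660e+01  7.259000e-01]
[[-0.0, -0.5], [-0.2, -0.5], [-0.3, -0.7], [0.5, -0.7], [-2.9, 0.6], [3.2, 0.5], [-0.3, 0.4], [-0.3, -0.4], [-0.2, 0.4], [0.4, 0.4], [-1.9, -0.1], [2.1, -0.3]]
[560.12905634 -17.19102826 187.73595545]
[635.60265737 -15.89464197 192.93739091]
[627.63771965 -16.0314532  183.96292436]
0.72594531950285 [560.1 -17.2 187.7]
0.6 [548.1 -17.4 173.5]
0.45 [536.2 -17.6 154.8]
0.3 [527.2 -17.8 134.5]
0.15 [521.4 -17.9 113. ]
0 [518.8 -17.9  91. ]
```

```bash
python3 -m inch '[0,1.45,4,-0.95,0,0,0, 0,1.45,8,-0.95,0,0,0, 0,1.45,9.5,-0.95,0,0,0, 0,1.45,10.5,-0.95,0,0,0, 0,1.4,11.2,-0.95,0,0,0, 0,0.9,11.9,-0.95,0,0,0, 0,0.4,12.6,-0.95,0,0,0, 0,-0.2,13.5,-0.95,0,0,0]'
```

```text
clock: 3.45
eef_pos: [551.9, -16.4, 163.5]
tool_rot: [-1.57, -0.003, 0.012]
force: [1.3, 1.1, 2.5]
width: -0.2
```

```bash
python3 -m inch '[0,-0.6,0.85,0,0,0,0, 0,-1.1,1.85,0,0,0,0, 0,-1.6,2.95,0,0,0,0, 0,-2,4.05,0,0,0,0, 0,-2.4,5.05,0,0,0,0, 0,-2.8,6.15,0,0,0,0, 0,-3,6.8,0,0,0,0, 0,-3.1,7.2,0,0,0,0, 0,-3.1,7.2,0,0,0,0]'
```

```text
clock: 4.35
eef_pos: [519.8, -17.7, 91.0]
tool_rot: [-1.572, 0.001, 0.012]
force: [-0.3, -0.4, 6.2]
width: -0.4
```

```bash
python3 -m inch '[0,0,0.1,0,0,0,0, 0,0,0.2,0,0,0,0,0,0,0.2,0,0,0,0]';python3 -m inch '[0,0,0.1,0,0,0,0, 0,0,0.2,0,0,0,0,0,0,0.2,0,0,0,0]'
python3 - <<'E'
from cell import imaging
import cv2
for n in ["side","wrist"]:
    d=imaging.get_image(n); cv2.imwrite(f"pics/{n}2.png",d["img"][:,:,::-1])
a=cv2.imread("pics/side2.png")[120:320,240:440]; cv2.imwrite("pics/side2z.png",cv2.resize(a,None,fx=3,fy=3,interpolation=cv2.INTER_CUBIC))
E
```

```text
clock: 4.65
eef_pos: [519.8, -17.7, 90.8]
tool_rot: [-1.574, 0.001, 0.012]
force: [-5.6, -0.6, 24.2]
width: 0.4
clock: 4.95
eef_pos: [519.9, -17.7, 90.6]
tool_rot: [-1.575, -0.0, 0.012]
force: [-9.6, -1.4, 41.7]
width: 0.1
```

View pics/side2z.png

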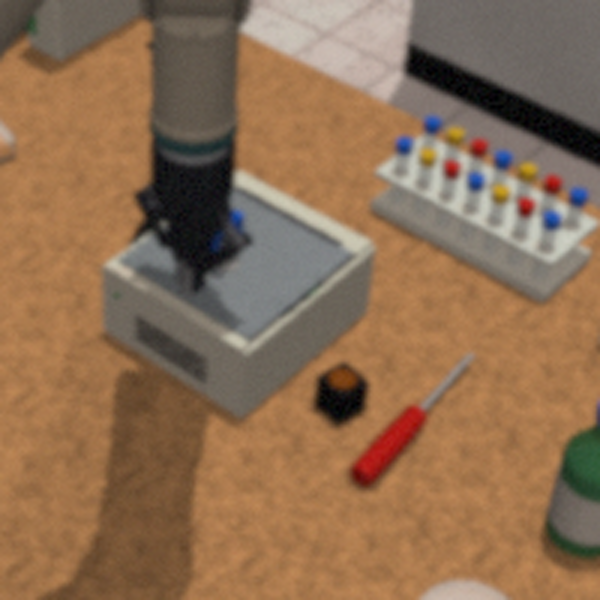

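View pics/wrist2.png

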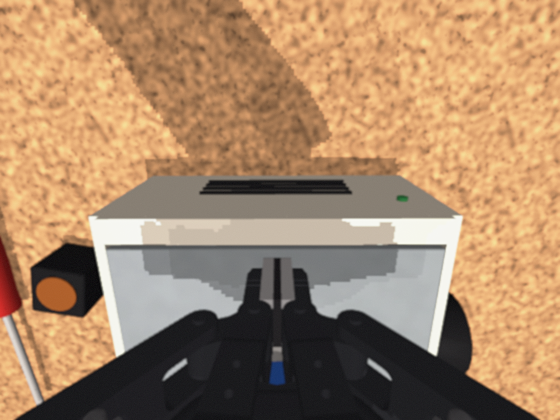

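The cover is shut: the contact force rose stiffly at face height, z≈91, and the side view shows it flush. Next I raise the tool, open the fingers and look at the wing from above.

```bash
python3 -m inch '[0,0,-3,0,0,0,0, 0,0,-7,0,0,0,0, 0.3,0,-11,0,0,0,0, 0.6,0,-14,0,0,0,0, 0.6,2,-15,0,0,0,0,0.6,2,-15,0,0,0,0]'
python3 - <<'E'
from cell import imaging
from h import *
d=imaging.get_image("wrist"); cv2.imwrite("pics/wrist3.png",d["img"][:,:,::-1])
print(proj(d,[[571.5,-17,145],[571.5+18,-17,145],[571.5-18,-17,145],[571.5,-17,91]]))
t=imaging.get_image("top"); cv2.imwrite("pics/top3.png",t["img"][:,:,::-1])
E
```

```text
clock: 5.65
eef_pos: [542.8, -17.2, 238.3]
tool_rot: [-1.571, -0.004, 0.01]
force: [-0.6, -0.1, -0.8]
width: 51.0
[[276.83455092 245.59191777]
 [276.59244297 265.77038484]
 [277.0878626  224.48521616]
 [276.80994627 220.60644677]]
```

View pics/wrist3.png

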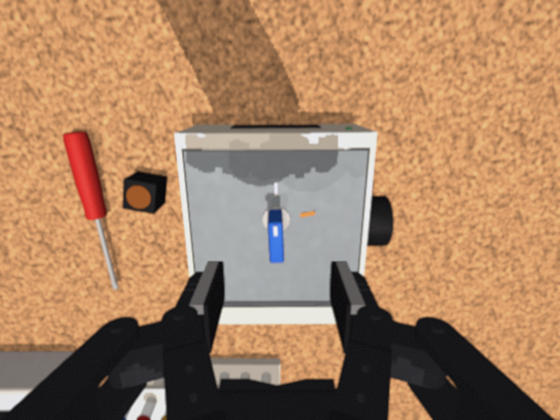

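Run:
```python
import cv2
a=cv2.imread("pics/wrist3.png")[175:275,230:330]; cv2.imwrite("pics/wrist3z.png",cv2.resize(a,None,fx=6,fy=6,interpolation=cv2.INTER_CUBIC))
```

```text
(no output)
```

View pics/wrist3z.png

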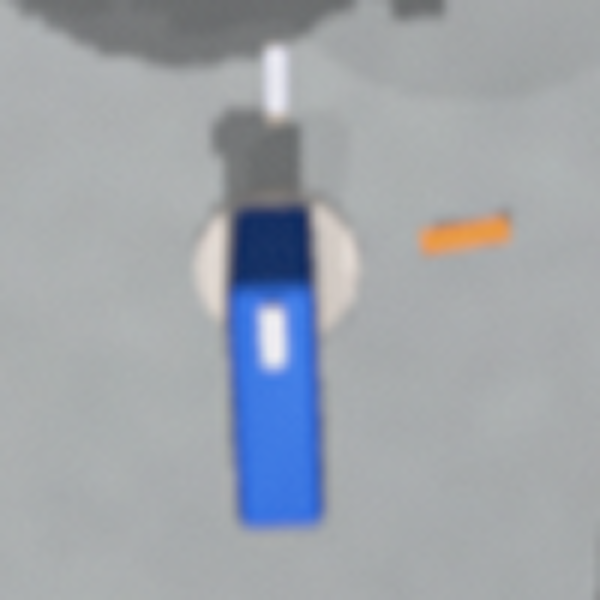

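Run:
```python
from cell import imaging,ctrl
from h import *
d=imaging.get_image("wrist")
f=lambda u,v:(230+(u+.5)/6-.5,175+(v+.5)/6-.5)
a=back(d,f(271,283),145);b=back(d,f(281,524),145);print(a,b,(a+b)/2,np.arctan2(*(b-a)[1::-1]))
print(ctrl.read_state()["eef_pos"],row([570.5,-16.5,116],0.015),row([570.5,-16.5,116],-0.02))
```

```text
[546.19454488 -19.05116292 145.        ] [580.45911967 -17.38373329 145.        ] [563.32683227 -18.2174481  145.        ] 0.048625009465492385
[538.78764259 -17.3983632  235.50096488] (array([ 3.22, 11.94,  0.06]), array([ 0. , -0.2, -0.2])) (array([ 3.22, 11.94,  0.06]), array([ 0. ,  1.8, -0.2]))
```

Run:
```python
from cell import imaging,ctrl
from h import *
d=imaging.get_image("wrist");im=d["img"].astype(int)
m=((im[:,:,2]>140)&(im[:,:,2]-im[:,:,0]>80)).astype(np.uint8)
m[:, :230]=0;m[:,330:]=0;m[:190]=0;m[280:]=0
m=cv2.morphologyEx(m,cv2.MORPH_CLOSE,np.ones((3,3)))
ys,xs=np.nonzero(m);print(xs.min(),xs.max(),ys.min(),ys.max())
c=max(cv2.findContours(m,0,1)[0],key=cv2.contourArea)
bx=cv2.boxPoints(cv2.minAreaRect(c));P=np.array([back(d,p,145) for p in bx]);print(bx.round(1).tolist(),P.round(1).tolist(),P.mean(0))
print(ctrl.read_state()["eef_pos"],ctrl.read_state()["force"])
cv2.imwrite("pics/w4z.png",cv2.resize(d["img"][175:275,230:330,::-1],None,fx=6,fy=6,interpolation=cv2.INTER_CUBIC))
```

```text
268 283 230 270
[[267.79998779296875, 230.10000610351562], [281.79998779296875, 229.5], [283.5, 269.8999938964844], [269.5, 270.5]] [[552.4, -24.3, 145.0], [551.7, -13.6, 145.0], [586.7, -11.6, 145.0], [587.4, -22.8, 145.0]] [569.5358442  -18.08150814 145.        ]
[538.72101473 -17.32483172 235.43816194] [-0.1304292  -0.21487129 -0.0633157 ]
```

View pics/w4z.png

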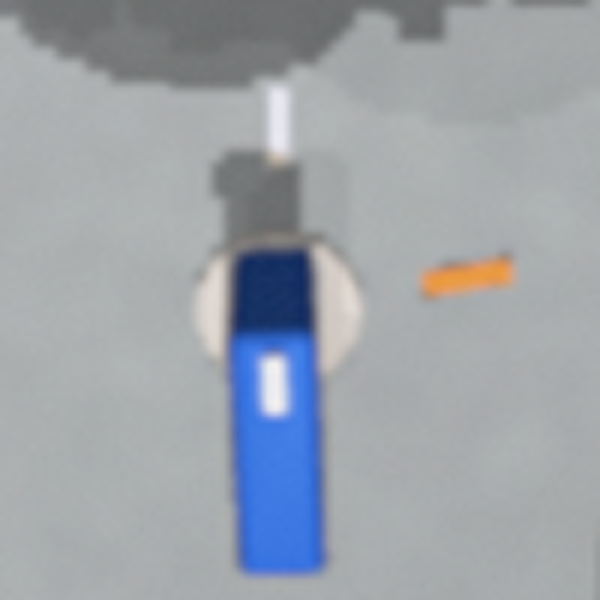

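The wing is aligned to about 0.04 rad, with the stud at about (570.5, -17.6). I'll go down over it.

```bash
python3 -m inch '[0.6,3.2,2,0,0,-1,0, 0.6,3.2,5,0,0,-1,0, 0.6,3.2,8,0,0,-1,0, 0.6,3.2,10,0,0,-1,0,0.6,3.2,11.5,0,0,-1,0,0.6,3.2,11.9,0,0,-1,0,0.6,3.2,11.9,0,0,-1,0,0.6,3.2,11.9,0,0,-1,0]'
python3 - <<'E'
from cell import imaging,ctrl
from h import *
d=imaging.get_image("wrist");cv2.imwrite("pics/w5.png",d["img"][:,:,::-1])
s=ctrl.read_state();print(s["eef_pos"],s["tool_rot"],s["force"],s["torque"],s["qpos"])
print(proj(d,[[570.5,-17.6,145],[570.5,-17.6,91]]))
E
```

```text
clock: 6.65
eef_pos: [573.1, -16.5, 118.7]
tool_rot: [-1.571, -0.001, 0.029]
force: [-0.5, 0.3, 0.2]
width: 51.1
[573.26117237 -16.57055888 118.87308497] [-1.57075799 -0.00181473  0.02922298] [-0.66763275 -0.27888192  0.42518097] [-0.04104265 -0.00487906  0.02737213] [ 0.40167449  0.75551204 -0.68152084  1.82738182  0.65073567  0.79415959
  0.9789866 ]
[[274.72065222 303.49758438]
 [275.25834765 246.25657774]]
```

View pics/w5.png

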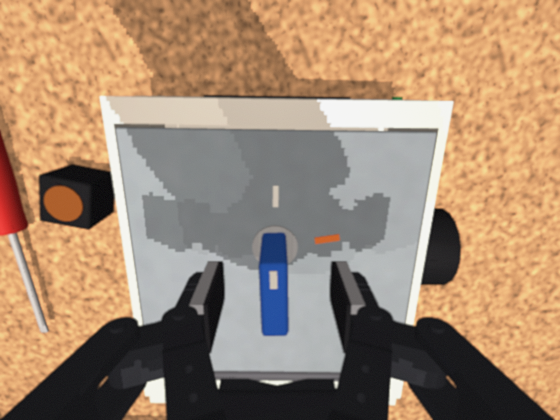

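```bash
python3 -m inch '[0.6,-0.2,0.3,-0.1,0,0,0, 0.6,-0.3,0.3,-0.1,0,0,0,0.6,-0.3,0.3,-0.1,0,0,0,0.6,-0.3,0.3,-0.1,0,0,0]';python3 - <<'E'
from cell import ctrl
s=ctrl.read_state();print(s["eef_pos"],s["tool_rot"],s["force"],s["torque"])
E
```

```text
clock: 7.1
eef_pos: [569.7, -17.9, 115.1]
tool_rot: [-1.571, -0.0, 0.029]
force: [0.5, -0.3, -0.5]
width: 51.3
[569.71949017 -17.90494456 115.09164973] [-1.57090427e+00 -4.22120248e-04  2.92090815e-02] [ 0.46770461 -0.34429771 -0.51099864] [0.0212103  0.01899385 0.01851494]
```

```bash
python3 -m inch '[0.4,0,0,0,0,0,0, 0.25,0,0,0,0,0,0,0.15,0,0,0,0,0,0,0,0,0,0,0,0,0,0,0,0,0,0,0,0,0,0,0,0,0,0,0,0,0,0,0,0,0,0,0,0,0,0,0,0,0]';python3 - <<'E'
from cell import ctrl
s=ctrl.read_state();print(s["eef_pos"],s["tool_rot"],s["force"],s["torque"])
E
```

```text
clock: 7.9
eef_pos: [569.6, -17.9, 114.9]
tool_rot: [-1.571, -0.0, 0.029]
force: [-0.6, 0.3, 1.4]
width: 11.8
[569.63494181 -17.85348764 114.91984222] [-1.57088583e+00 -7.34941066e-05  2.92744447e-02] [-0.64021251  0.3184563   1.3620136 ] [-0.06329557  0.06807549  0.01510829]
```

```bash
python3 -m inch '[0,0,0.1,0,0,0,0, 0,0,0.2,0,0,0,0,0,0,0.3,0,0,0,0,0,0,0.4,0,0,0,0,0,0,0.4,0,0,0,0,0,0,0.4,0,0,0,0]';python3 - <<'E'
from cell import ctrl
s=ctrl.read_state();print(s["eef_pos"],s["tool_rot"],s["force"],s["torque"])
E
```

```text
clock: 8.5
eef_pos: [569.6, -17.8, 110.8]
tool_rot: [-1.571, -0.0, 0.029]
force: [-0.7, -0.9, 2.6]
width: 11.2
[569.64216934 -17.84207308 110.84926906] [-1.57082464e+00 -2.11101194e-05  2.92359584e-02] [-0.66712189 -0.87454692  2.59207253] [-0.08525022  0.08100006  0.02632476]
```

```bash
python3 -m inch '[0,0,0.05,0,0,0,0, 0,0,0.1,0,0,0,0,0,0,0.1,0,0,0,0]'
```

```text
clock: 8.8
eef_pos: [569.7, -17.9, 109.9]
tool_rot: [-1.571, -0.0, 0.029]
force: [-1.2, -0.3, 2.4]
width: 11.0
```

```bash
python3 -m inch '[0,0,0.05,0,0,0,0, 0,0,0.1,0,0,0,0,0,0,0.1,0,0,0,0]'
```

```text
clock: 9.1
eef_pos: [569.6, -17.8, 108.8]
tool_rot: [-1.571, 0.0, 0.029]
force: [-0.2, -0.8, 1.9]
width: 11.0
```

Run:
```python
from cell import imaging,ctrl
from h import *
d=imaging.get_image("wrist");cv2.imwrite("pics/w6.png",d["img"][:,:,::-1])
for i in range(3):
  print(ctrl.read_state()["force"]);imaging.get_image("wrist")
```

```text
[ 0.21586373 -0.90511711  3.55428102]
[-0.78586779 -0.8475346   1.987995  ]
[-0.60779543 -0.70709568  2.86604645]
```

View pics/w6.png

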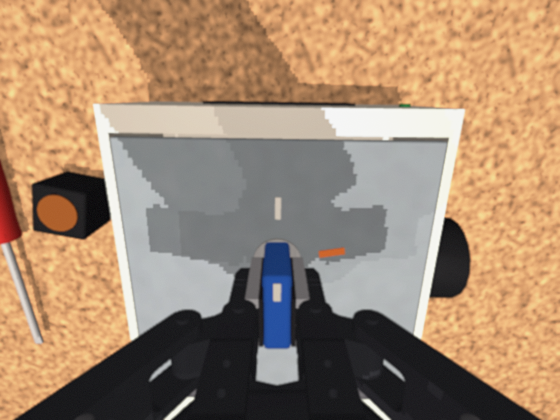

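```bash
cat > rd.py <<'E'
from cell import imaging,ctrl
import numpy as np
F=[]
for i in range(4):
    s=ctrl.read_state();F.append(s["force"]);imaging.get_image("top")
print("z",s["eef_pos"].round(2),"F",np.mean(F,0).round(2),"w",round(s["width"],1))
E
python3 -m inch '[0,0,0.05,0,0,0,0, 0,0,0.1,0,0,0,0,0,0,0.1,0,0,0,0]'; python3 rd.py
```

```text
clock: 9.6
eef_pos: [569.7, -17.8, 107.8]
tool_rot: [-1.571, -0.0, 0.029]
force: [-1.2, -0.9, 3.0]
width: 11.3
z [569.64 -17.81 107.86] F [-0.75 -0.7   3.52] w 11.0
```

```bash
python3 -m inch '[0,0,0.05,0,0,0,0, 0,0,0.1,0,0,0,0,0,0,0.1,0,0,0,0]'; python3 rd.py
```

```text
clock: 10.1
eef_pos: [569.6, -17.9, 106.8]
tool_rot: [-1.571, 0.0, 0.029]
force: [-0.3, -2.0, 3.8]
width: 10.8
z [569.64 -17.85 106.85] F [-0.96 -0.7   3.47] w 10.9
```

```bash
python3 -m inch '[0,0,0.05,0,0,0,0, 0,0,0.1,0,0,0,0,0,0,0.1,0,0,0,0]'; python3 rd.py
```

```text
clock: 10.6
eef_pos: [569.6, -17.8, 105.8]
tool_rot: [-1.571, -0.0, 0.029]
force: [-0.3, -0.7, 3.5]
width: 11.6
z [569.66 -17.82 105.87] F [-0.53 -0.33  3.81] w 11.1
```

```bash
python3 -m inch '[0,0,0.05,0,0,0,0, 0,0,0.1,0,0,0,0,0,0,0.1,0,0,0,0]'; python3 rd.py
```

```text
clock: 11.1
eef_pos: [569.6, -17.8, 104.8]
tool_rot: [-1.571, -0.0, 0.029]
force: [-1.1, -1.9, 3.8]
width: 11.0
z [569.64 -17.82 104.85] F [-0.8  -1.03  4.44] w 11.0
```

```bash
python3 -m inch '[0,0,0.05,0,0,0,0, 0,0,0.1,0,0,0,0,0,0,0.1,0,0,0,0]'; python3 rd.py
```

```text
clock: 11.6
eef_pos: [569.7, -17.9, 103.8]
tool_rot: [-1.571, -0.0, 0.029]
force: [-1.1, -0.7, 4.5]
width: 11.0
z [569.64 -17.82 103.87] F [-0.94 -0.68  4.4 ] w 11.4
```

```bash
python3 -m inch '[0,0,0.05,0,0,0,0, 0,0,0.1,0,0,0,0,0,0,0.1,0,0,0,0]'; python3 rd.py
```

```text
clock: 12.1
eef_pos: [569.7, -17.8, 102.8]
tool_rot: [-1.571, -0.0, 0.029]
force: [-0.8, -1.5, 3.4]
width: 11.4
z [569.62 -17.83 102.84] F [-0.39 -1.13  4.51] w 11.0
```

```bash
python3 -m inch '[0,0,0.05,0,0,0,0, 0,0,0.1,0,0,0,0,0,0,0.1,0,0,0,0]'; python3 rd.py
```

```text
clock: 12.6
eef_pos: [569.6, -17.8, 101.9]
tool_rot: [-1.571, -0.0, 0.029]
force: [-0.6, -1.1, 5.2]
width: 11.0
z [569.66 -17.86 101.89] F [-0.61 -0.59  5.27] w 11.0
```

```bash
python3 -m inch '[0,0,0.05,0,0,0,0, 0,0,0.1,0,0,0,0,0,0,0.1,0,0,0,0]'; python3 rd.py
```

```text
clock: 13.1
eef_pos: [569.6, -17.8, 100.9]
tool_rot: [-1.571, -0.0, 0.029]
force: [-0.8, -1.0, 4.8]
width: 11.0
z [569.62 -17.86 100.92] F [-1.24 -0.76  5.42] w 11.1
```

```bash
python3 -m inch '[0,0,0.05,0,0,0,0, 0,0,0.1,0,0,0,0,0,0,0.1,0,0,0,0]'; python3 rd.py
```

```text
clock: 13.6
eef_pos: [569.7, -17.8, 100.5]
tool_rot: [-1.571, -0.0, 0.029]
force: [-2.1, 0.2, 10.3]
width: 11.3
z [569.7  -17.8  100.57] F [-2.57 -0.98 10.06] w 11.0
```

The stud bottomed: the force jumped to 10 N and z stopped. I'll hold this depth and start turning slowly.

```bash
python3 -m inch '[0,0,0,0,0,2,0,0,0,0,0,0,4,0,0,0,0,0,0,7,0,0,0,0,0,0,10,0]'; python3 rd.py
```

```text
clock: 14.2
eef_pos: [569.7, -17.5, 100.6]
tool_rot: [-1.571, -0.001, -0.147]
force: [-2.1, -0.2, 9.1]
width: 11.4
z [569.7  -17.51 100.59] F [-2.52 -0.39  9.87] w 11.2
```

```bash
python3 -m inch '[0,0,0,0,0,3,0,0,0,0,0,0,6,0,0,0,0,0,0,9,0,0,0,0,0,0,12,0,0,0,0,0,0,15,0,0,0,0,0,0,18,0,0,0,0,0,0,21,0,0,0,0,0,0,24,0]'; python3 rd.py
```

```text
clock: 15.2
eef_pos: [569.9, -16.9, 100.6]
tool_rot: [-1.57, -0.0, -0.566]
force: [-1.8, 0.3, 9.3]
width: 11.2
z [569.95 -16.87 100.65] F [-1.9   0.53  9.78] w 11.2
```

```bash
python3 -m inch '[0,0,0,0,0,3,0,0,0,0,0,0,6,0,0,0,0,0,0,9,0,0,0,0,0,0,12,0,0,0,0,0,0,15,0,0,0,0,0,0,18,0,0,0,0,0,0,21,0,0,0,0,0,0,24,0]'; python3 rd.py
```

```text
clock: 16.2
eef_pos: [570.4, -16.4, 100.7]
tool_rot: [-1.568, 0.0, -0.984]
force: [-1.3, 2.3, 10.2]
width: 11.1
z [570.43 -16.37 100.7 ] F [-1.    1.8   9.48] w 11.2
```

```bash
python3 -m inch '[0,0,0,0,0,3,0,0,0,0,0,0,6,0,0,0,0,0,0,9,0,0,0,0,0,0,12,0,0,0,0,0,0,15,0,0,0,0,0,0,18,0,0,0,0,0,0,21,0,0,0,0,0,0,23,0,0,0,0,0,0,23,0]'; python3 rd.py
python3 - <<'E'
from cell import imaging,ctrl
from h import *
print(ctrl.read_state()["torque"],ctrl.read_state()["tool_rot"])
for n in ["wrist","top"]:
    d=imaging.get_image(n);cv2.imwrite(f"pics/{n}7.png",d["img"][:,:,::-1])
E
```

```text
clock: 17.3
eef_pos: [571.1, -16.1, 100.8]
tool_rot: [-1.567, 0.001, -1.384]
force: [-0.8, 1.3, 8.8]
width: 11.2
z [571.05 -16.12 100.74] F [-0.22  1.79  8.52] w 11.1
[ 0.37582667  0.02399226 -0.07103096] [-1.56717636e+00  1.25950272e-03 -1.38349958e+00]
```

View pics/wrist7.png

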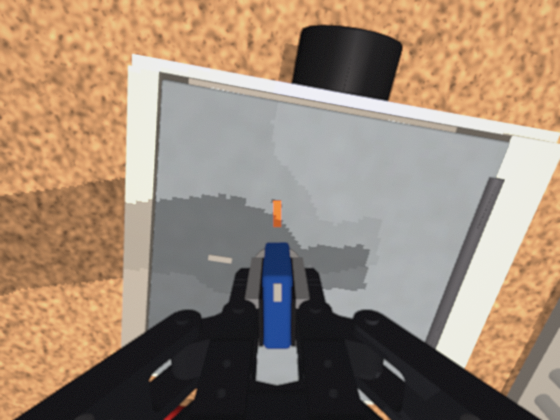

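The wing lines up with the orange mark at (278,213). I'll ease it out into the notch.

```bash
python3 -m inch '[0,0,-0.1,0,0,0,0,0,0,-0.2,0,0,0,0,0,0,-0.3,0,0,0,0,0,0,-0.35,0,0,0,0,0,0,-0.35,0,0,0,0]'; python3 rd.py
```

```text
clock: 18.1
eef_pos: [571.0, -16.3, 103.7]
tool_rot: [-1.568, 0.001, -1.384]
force: [2.8, 3.7, 5.1]
width: 11.0
z [570.97 -16.28 103.72] F [2.95 4.73 4.81] w 11.1
```

```bash
python3 -m inch '[0,0,-0.05,0,0,0,0,0,0,-0.08,0,0,0,0,0,0,-0.08,0,0,0,0]'; python3 rd.py
```

```text
clock: 18.6
eef_pos: [570.9, -16.3, 103.8]
tool_rot: [-1.568, 0.002, -1.384]
force: [4.2, 4.6, 0.3]
width: 11.0
z [570.94 -16.26 103.87] F [ 4.35  5.03 -0.38] w 11.3
```

The stud is held by the notch: the force fell to about 0 and z stayed at 103.8. Next I release it and retreat.

```bash
python3 -m inch '[0.2,0,0,0,0,0,0,0.3,0,0,0,0,0,0,0.5,0,0,0,0,0,0,0.5,0,0,0,0,0,0,0.5,0,0,0,0,0,0]'; python3 rd.py; python3 -m inch '[0.5,0,-1,0,0,0,0,0.5,0,-3,0,0,0,0,0.5,0,-6,0,0,0,0,0.5,0,-10,0,0,0,0,0.5,0,-12,0,0,0,0,0.5,0,-12,0,0,0,0,0.5,0,-12,0,0,0,0]'
python3 - <<'E'
from cell import imaging,ctrl
from h import *
for n in ["wrist","side"]:
    d=imaging.get_image(n);cv2.imwrite(f"pics/{n}8.png",d["img"][:,:,::-1])
a=cv2.imread("pics/side8.png")[120:320,240:440]; cv2.imwrite("pics/side8z.png",cv2.resize(a,None,fx=3,fy=3,interpolation=cv2.INTER_CUBIC))
E
```

```text
clock: 19.3
eef_pos: [569.3, -18.2, 104.0]
tool_rot: [-1.572, -0.0, -1.385]
force: [0.1, -0.0, 0.0]
width: 43.0
z [569.53 -17.93 104.16] F [-0.09 -0.06 -0.2 ] w 42.8
clock: 20.2
eef_pos: [569.6, -17.9, 224.8]
tool_rot: [-1.57, -0.0, -1.384]
force: [-0.6, 0.9, -0.8]
width: 42.8
```

View pics/wrist8.png

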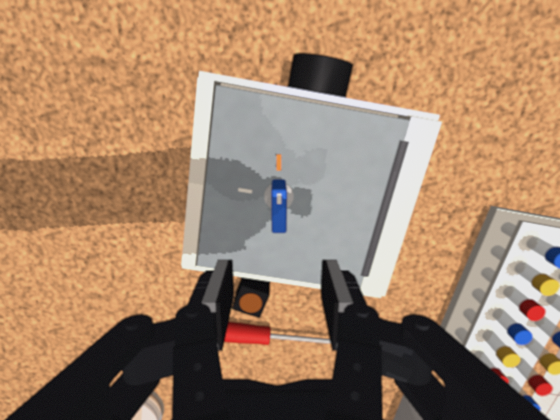

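View pics/side8z.png

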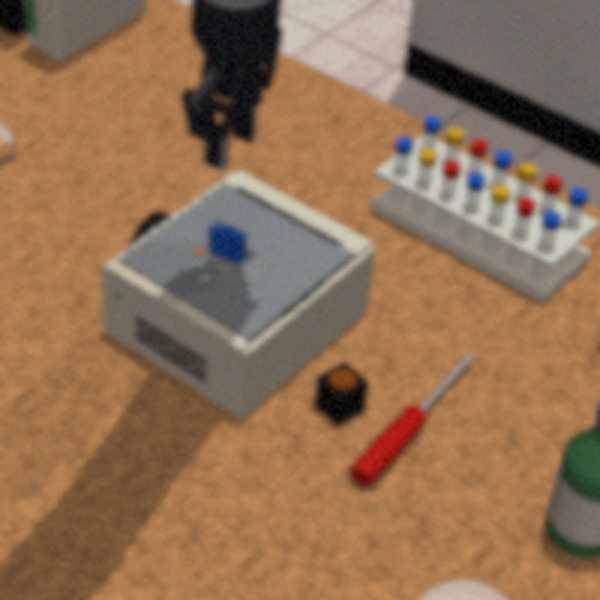

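The cover is shut and the wing stays pressed in, pointing at the orange mark. The wing runs from (280,180) to (279,232) and the mark is at (278,162). I'll check the angle in numbers before handing in.

Run:
```python
from cell import imaging,ctrl
from h import *
d=imaging.get_image("wrist");im=d["img"].astype(int)
m=((im[:,:,2]>110)&(im[:,:,2]-im[:,:,0]>80)).astype(np.uint8);m[:,:250]=0;m[:,310:]=0;m[:170]=0;m[245:]=0
m=cv2.morphologyEx(m,cv2.MORPH_CLOSE,np.ones((3,3)))
c=max(cv2.findContours(m,0,1)[0],key=cv2.contourArea);bx=cv2.boxPoints(cv2.minAreaRect(c))
print(bx.tolist())
for z in (133,145):
    P=np.array([back(d,p,z) for p in bx]);e=[P[1]-P[0],P[2]-P[1]];l=max(e,key=lambda v:np.hypot(v[0],v[1]));print(z,[round(float(np.hypot(*v[:2])),1) for v in e],np.arctan2(l[1],l[0])%np.pi-np.pi)
```

```text
[[273.0, 189.0], [287.0, 189.0], [287.0, 233.0], [273.0, 233.0]]
133 [10.3, 35.1] -1.374002042372179
145 [9.8, 33.3] -1.37400204237218
```

```bash
python3 -c "
from cell import finish_job
print(finish_job())"
```

```text
the job is handed in; nothing more can be done
None
```

The cover is shut and the stud is locked. I handed the job in at about 20 s of the 48 s allowed; no verdict was reported.

- **Cover:** I swung it shut with the closed fingers, pressing the front edge down. It met a hard stop at about z = 91 mm, with up to 42 N at the wrist, and the side picture showed it flush.
- **Pressing:** I gripped the wing and pressed in 1 mm steps. The push rose from about 2.5 N to 5.4 N, then jumped to 10 N at about 14.3 mm in, and I stopped there. I estimate the buffer was squeezed about 0.1 mm.
- **Turning and release:** I turned the stud about 81° clockwise while holding it in. When I eased it out, the upward force fell from about 5 N to 0 after 3 mm, which means it dropped into the notch. Then I opened the fingers and raised the tool about 120 mm.

**Last checks:** The final pictures show the wing pointing at the orange mark and still pressed in. Its turn measures about 1.39 rad, against 1.4 ± 0.1 for locked. The gripper was clear of everything. The cassette and screwdriver looked unmoved, and I never worked near the other loose things, though I did not measure any of them.

One small disagreement: the push while pressing read about 0.5–1 N below the spring figures given, which is close to the sensor noise of about 0.7 N. No check failed.

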